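# Hang the red fish slice on the crowded hook rack

### The arm

A 6-joint arm with a two-finger parallel gripper is mounted at the origin on a cart in front of the work surface, level with it; the furniture and walls round the work are solid. World frame = base frame: x ahead of the robot, y to its left, z up, the work surface at z = 0. Lengths are in m, angles in rad, forces in N, time in s.
With the tool pointing down it reaches from about 0.375 to 0.9 m from the base axis. Payload 3.1 kg.
Tool frame: the origin (TCP) lies midway between the tips of the shut fingers; the grasp point (between the pads) lies 19 mm behind it; z points along the fingers, y is the direction in which the jaws open and shut (so a half turn about z gives the same grasp; the last joint's range is limited). The gripper opens to 85 mm and grips with 20 to 120 N. Pads are 22 mm wide; open, the fingers measure 114 mm over their backs; the gripper's body (76 mm by 85 mm) begins 54 mm behind the grasp point. The pads swing forward as they close: fully open they stand 13 mm farther back than shut.
Start: joints at [0.928, 0.527, 1.433, -0, 1.181, -0.178], TCP at [0.28, 0.559, 0.231] pointing down, gripper open.
Joint ranges: [-3.08, 3.08], [-0.75, 2.2], [0.22, 2.44], [-1.43, 4.57], [0, 2.65], [-2.85, 2.85]. Speed limits (rad/s): [2.79, 2.79, 3.14, 3.14, 3.14, 3.14].

### API

Orientations are given as [roll, pitch, yaw] about the fixed x, y, z axes, in that order (R = Rz(yaw) Ry(pitch) Rx(roll)).
In Python, from bench import r gives the robot as it stands. Calls block until the motion is done:
- r.move_ptp(position, orientation): joint-space move of the TCP to a pose.
- r.servo_line(position, v=0.15, rot=None, force_limit=None): straight line of the TCP; rot=None keeps the orientation; v is the mean speed in m/s. With force_limit (N) it stops when the force on the tool has changed by that much, and returns True; else False.
- r.move_joints(angles): joint-space move.
- r.move_gripper(opening, squeeze=None): finger opening in m; squeeze is the grip in N (None keeps the last); returns when the fingers have stopped.
- r.dwell(seconds).
- r.solve_ik(position, orientation): joint angles nearest the present ones, or None.
- r.grab_frame(name): name is "scene" or "top" or "wrist"; returns the picture (420x560x3 uint8, blue, green, red); there is no depth.
- r.camera_model(name): a dict with "mtx" (3x3 intrinsics, pixels), "dist_coeffs" ([k1, k2, p1, p2, k3] as OpenCV has them; the pictures are not rectified), "T" (4x4, takes a point from camera to world coordinates). Camera axes: x right, y down, z forward; pixel columns grow to the right and rows downward; lengths in m; the calibration is good to about 2 mm. A picture is of the moment at which its call begins: read the wrist's pose just before it. camera_model takes no time and is no camera call; for the wrist camera it gives the pose at the moment of the call.
A pose or a line that the arm cannot do raises r.IKError and nothing moves.
- r.close_job(): hands the job in, once; it reports no verdict.
Readings, each from a call of its own:
- r.current_time(): time.
- r.current_joint_pos(): joint angles.
- r.current_dq(): joint speeds.
- r.current_joint_efforts(): joint torques, N m.
- r.current_position(): TCP position.
- r.current_tool_rot(): TCP orientation.
- r.current_contact_force(): force on the tool from outside, world axes, zero at the start.
- r.current_ft_torque(): the same for the moment, N m.
- r.current_grip_width(): finger opening in m.
Only numpy, scipy, OpenCV 4.12 (cv2) and the standard library are available. Lean on these libraries where they do the work, as an engineer would, in place of code of your own. Each camera call takes 0.05 s, during which the arm holds its last target.

### The job

Take the red-handled slice from its drip rest and hang it in the empty middle place of the hook rack, knob on top and blade down: push its thin neck through the yellow spring gate until the gate has snapped shut behind it, then set it down gently so that it hangs freely, without dropping it. Do not lean hard on the hook bar, knock the two tools hanging on either side, or disturb the salt jar, the pepper jar and the blue dish.

Things in the scene. Friction and masses are not known exactly. Their poses are not given: they have to be found in the camera images.
- slice_grip (a point): Red-handled steel fish slice, 230 mm long, about 0.15 kg, loose; point = centre of its handle. Its z runs along the tool from blade to knob, y across the blade's width, x through its thickness. Handle z -40 to +40 mm, 14 mm thick (x), 18 mm wide (y): grip across the 18 mm. Above it a round neck 8 mm in diameter up to the flat underside of the 32 mm wide knob at z = +130 mm; knob top +144 mm.
- rest: White drip rest, fixed, foot 160 x 90 mm, origin at worktop level. At its far (+x) end a wire saddle with two small horns, 0.16 m high; at its near end a lip 17 mm high stops the blade. Lift the slice straight up out of it.
- free_place (a point): Empty middle place of the steel hook rack; point = where the neck's axis should stand. Axes: z up, x into the rack (away from the robot), y along the bar. A flat fork, slot 18 mm wide, mouth at x = -32 mm, closed back at x = +12 mm, prongs 8 mm thick, 10 mm wide. The 32 mm knob rests on top of the prongs; prong tops are 16 mm below to 16 mm above this point, NOT reported: find by touch or sight.
- gate (a joint): Yellow spring gate across the mouth of the middle fork, 4 to 12 mm below the prong tops: 0 = shut, up to 1.45 rad when pushed inward (+x). Hinge on the +y side, 26 mm in front of free_place; 16 mm long; open, it takes about 5 mm off the +y side of the slot. Pushes back with 2 to 4 N; shuts behind the neck when the neck's axis is about 4 mm in front of free_place or further in.
- bar (a joint): Downward give of the sprung hook bar (m): 0 = up. It starts to give at about 3 to 5 N, then 1 mm for every further 5 N; 4 mm means that it is being leaned on.
- turner_a_grip (a point): Wooden-handled turner of the same shape and size hanging on the rack, loose; the point is the centre of its handle. Leave it alone.
- turner_a_corner (a point): Lower +y corner of that turner's blade.
- turner_b_grip (a point): Black-handled slotted turner of the same shape and size hanging on the rack, loose; the point is the centre of its handle. Leave it alone.
- turner_b_corner (a point): Lower +y corner of that turner's blade.
- slice: The same slice as a body, same point and axes. Blade 62 mm wide, 3 mm thick, its lower edge at z = -86 mm. At the start it leans on the drip rest about 40 degrees from vertical, blade edge down, knob up and away from the robot, its neck (102 mm up z) lying in the saddle.
- salt_jar: Spice jar with red cap, 47 mm in diameter, 97 mm high, origin at its underside. Leave alone.
- pepper_jar: Spice jar with red cap, 45 mm in diameter, 108 mm high, origin at its underside. Leave alone.
- dish_blue: Small dark blue dish, 84 mm in diameter, 24 mm high, origin at its underside. Leave alone.
- rack: The rack's fixed foot, origin at worktop level, 8 mm nearer the robot (rack x) than free_place; foot plate 100 x 310 x 10 mm, posts at y = +-140 mm and 60 mm behind the origin. The bar is clamped on the posts at a height that differs each time. Neighbour tools hang 78 mm to each side of free_place (16 mm between blades).

How it is judged:
By the outcome, as a careful person would: the job done as asked, in the order asked, and still so for the second after the job is handed in, with the robot touching nothing.
It also fails if it takes over 53 s, if anything falls off the work surface, if the arm or the gripper's body presses on something with over 40 N, if the wrist force passes 120 N, or if a joint passes its speed limit or range.

## Working session

There is one attempt and no reset: what is moved stays moved. The work goes in short steps, each a Python script; the robot and the scene stay as the last script left them, time stands still between calls to the robot, and variables do not carry over. Pictures are saved under pics/ and viewed, and the job is handed in when it is done.

```bash
ls; mkdir -p pics
python3 - <<'E'
from bench import r
import cv2,numpy as np
np.set_printoptions(precision=4,suppress=True)
for n in ["scene","top","wrist"]:
    m=r.camera_model(n); print(n,m["mtx"],m["dist_coeffs"],m["T"])
    cv2.imwrite(f"pics/{n}0.png",r.grab_frame(n))
print(r.current_time(),r.current_position(),r.current_tool_rot(),r.current_contact_force())
E
```

```text
pics
scene [[389.9774   0.     279.8186]
 [  0.     389.9774 220.3468]
 [  0.       0.       1.    ]] [0.0149 0.     0.     0.     0.    ] [[ 0.8826 -0.2924  0.3682  0.2172]
 [-0.4698 -0.5809  0.6647 -0.5787]
 [ 0.0195 -0.7596 -0.6501  0.7684]
 [ 0.      0.      0.      1.    ]]
top [[491.7335   0.     276.0487]
 [  0.     491.7335 213.4387]
 [  0.       0.       1.    ]] [-0.0973  0.      0.      0.      0.    ] [[ 0.0065 -0.9837  0.1798  0.2949]
 [-1.     -0.006   0.0031  0.0055]
 [-0.002  -0.1799 -0.9837  1.5928]
 [ 0.      0.      0.      1.    ]]
wrist [[339.7102   0.     283.3119]
 [  0.     339.7102 205.0944]
 [  0.       0.       1.    ]] [-0.0224  0.      0.      0.      0.    ] [[ 0.4465  0.8574  0.2559  0.2145]
 [ 0.8948 -0.4268 -0.131   0.5921]
 [-0.0031  0.2875 -0.9578  0.373 ]
 [ 0.      0.      0.      1.    ]]
0.15 [0.2792 0.5586 0.2306] [-3.1399 -0.0003  2.6778] [ 0.2319  0.0947 -0.2416]
```

View pics/scene0.png

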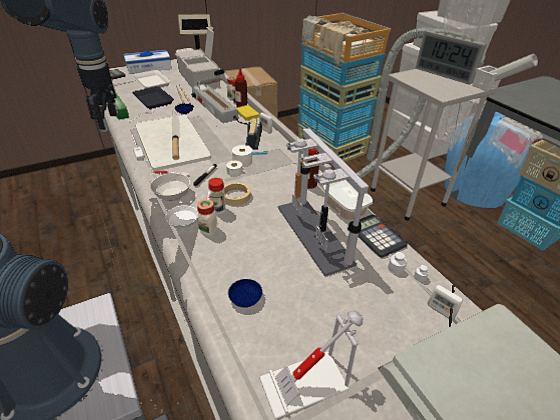

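View pics/top0.png

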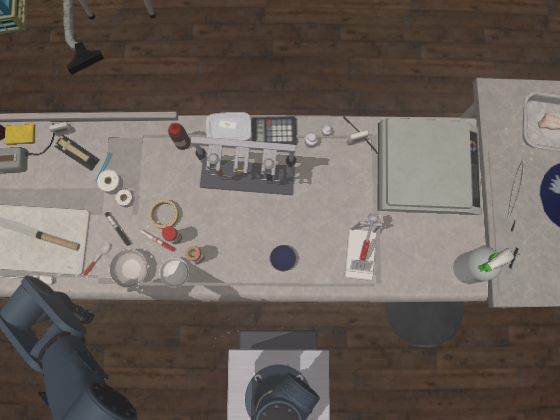

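View pics/wrist0.png

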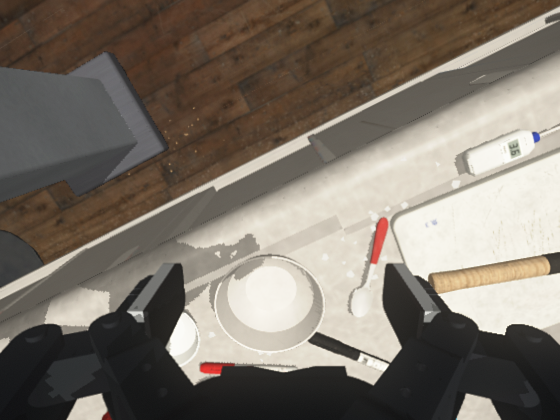

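The scene view shows the slice on its rest at (310,365), the rack around (325,215), and the dish at (245,293). The top view shows the red handle at (366,250) and the rack foot at (248,170). I'll make enlarged crops next.

```bash
cat > h.py <<'E'
import cv2,numpy as np
from scipy.spatial.transform import Rotation as Ro
np.set_printoptions(precision=4,suppress=True)
def ray(m,px):
    p=cv2.undistortPoints(np.array([[px]],float),np.array(m["mtx"]),np.array(m["dist_coeffs"]))[0,0]
    T=np.array(m["T"]); d=T[:3,:3]@np.array([p[0],p[1],1.]); return T[:3,3],d/np.linalg.norm(d)
def onz(m,px,z):
    o,d=ray(m,px); return o+d*(z-o[2])/d[2]
def tri(*mp):
    A=np.zeros((3,3));b=np.zeros(3);R=[]
    for m,px in mp:
        o,d=ray(m,px);P=np.eye(3)-np.outer(d,d);A+=P;b+=P@o;R.append((o,P))
    x=np.linalg.solve(A,b); return x,[np.linalg.norm(P@(x-o)) for o,P in R]
def proj(m,X):
    T=np.linalg.inv(np.array(m["T"]));rv=cv2.Rodrigues(T[:3,:3])[0]
    return cv2.projectPoints(np.array(X,float).reshape(-1,3),rv,T[:3,3],np.array(m["mtx"]),np.array(m["dist_coeffs"]))[0].reshape(-1,2)
def rpy(R): return list(Ro.from_matrix(R).as_euler('xyz'))
def crop(im,x0,y0,x1,y1,f,name):
    cv2.imwrite(name,cv2.resize(im[y0:y1,x0:x1],None,fx=f,fy=f,interpolation=cv2.INTER_CUBIC))
E
python3 - <<'E'
from h import *
from bench import r
a=cv2.imread("pics/scene0.png");b=cv2.imread("pics/top0.png")
crop(a,250,110,410,290,3,"pics/c_s_rack.png")
crop(a,250,300,370,420,4,"pics/c_s_rest.png")
t=np.hstack([cv2.resize(b[130:210,190:310],None,fx=4,fy=4,interpolation=2),cv2.resize(b[205:285,335:395],None,fx=4,fy=4,interpolation=2)])
cv2.imwrite("pics/c_t.png",t)
mt=r.camera_model("top");ms=r.camera_model("scene")
for c,z in [((366,250),.08),((375,222),.16),((248,170),.01),((283,258),.02),((193,255),.1),((170,234),.1)]: print(c,onz(mt,c,z))
print(tri((mt,(366,250)),(ms,(309,362))))
E
```

```text
(366, 250) [ 0.4581 -0.2689  0.08  ]
(375, 222) [ 0.5329 -0.2833  0.16  ]
(248, 170) [0.7308 0.1049 0.01  ]
(283, 258) [ 0.4376 -0.0127  0.02  ]
(193, 255) [0.4374 0.2628 0.1   ]
(170, 234) [0.5015 0.3363 0.1   ]
(array([ 0.4587, -0.2684,  0.0851]), [np.float64(0.0011848432576570312), np.float64(0.001184843257657082)])
```

View pics/c_s_rack.png

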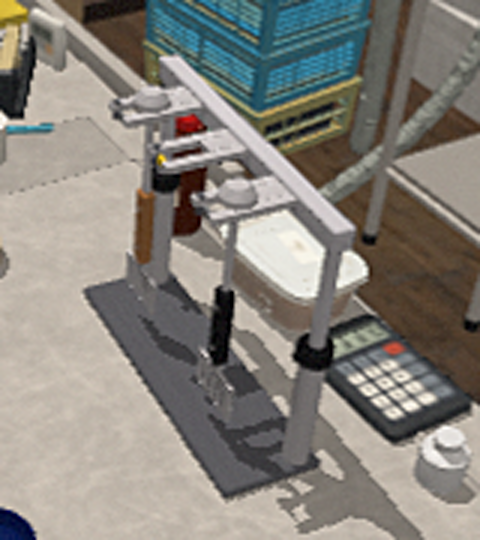

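View pics/c_s_rest.png

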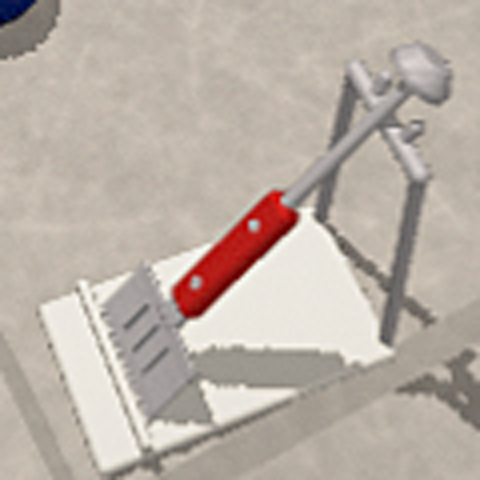

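View pics/c_t.png

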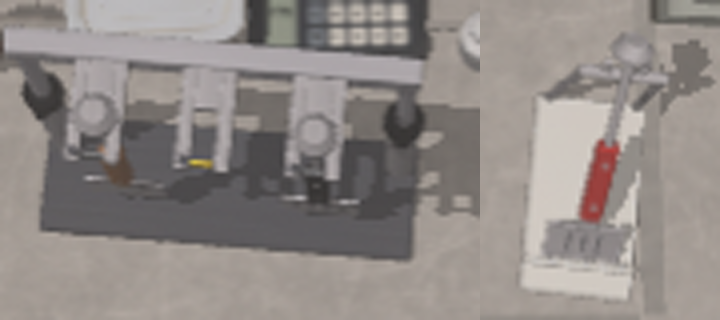

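```bash
cat >> h.py <<'E'
def toolR(p,yaw,s):
    # approach direction pitched p below horizontal, heading yaw; s=+-1 sign of tool y vs heading-left
    c,sn=np.cos(yaw),np.sin(yaw)
    a=np.array([np.cos(p)*c,np.cos(p)*sn,-np.sin(p)]); y=s*np.array([-sn,c,0.]); x=np.cross(y,a)
    return np.column_stack([x,y,a])
E
python3 - <<'E'
from h import *
from bench import r
p0=r.current_position();R0=Ro.from_euler('xyz',r.current_tool_rot()).as_matrix();T=np.array(r.camera_model("wrist")["T"])
print("cam in tool",R0.T@(T[:3,3]-p0),"\n",R0.T@T[:3,:3])
for s in (1,-1):
  for nm,g,yaw in (("grasp",np.array([.459,-.268,.085]),-.15),("place",np.array([.74,.1,.16]),-.06)):
    for p in (80,70,60,50,45,40,30,20,10,0):
        R=toolR(np.radians(p),yaw,s); q=r.solve_ik(list(g+.019*R[:,2]),rpy(R)); print(s,nm,p,None if q is None else np.array(q))
E
```

```text
cam in tool [ 0.073   0.0009 -0.1426] 
 [[ 0.001  -0.9577 -0.2878]
 [ 1.      0.0013 -0.0009]
 [ 0.0012 -0.2878  0.9577]]
1 grasp 80 [-0.795   0.6368  1.911   0.235   0.4649 -2.4193]
1 grasp 70 None
1 grasp 60 [-0.9324  0.6761  2.1273  1.7038  0.3636  2.2887]
1 grasp 50 [-1.0103  0.7538  2.2219  2.1031  0.6011  1.7939]
1 grasp 45 [-1.0501  0.8091  2.2633  2.1837  0.7439  1.6509]
1 grasp 40 [-1.0893  0.8745  2.2992  2.2234  0.8919  1.5375]
1 grasp 30 [-1.1629  1.0281  2.3501  2.2246  1.1825  1.3543]
1 grasp 20 [-1.2234  1.1904  2.3658  2.1568  1.438   1.2056]
1 grasp 10 [-1.2633  1.3347  2.3428  2.0532  1.6437  1.0935]
1 grasp 0 [-1.2773  1.448   2.2861  1.9462  1.8128  1.0244]
1 place 80 [-0.0117  0.7309  1.3079 -0.0105  0.9285 -1.517 ]
1 place 70 [-0.0082  0.6912  1.4454 -0.029   0.6566 -1.4992]
1 place 60 [-0.0044  0.6724  1.5729 -0.076   0.3744 -1.4519]
1 place 50 [-0.0005  0.6779  1.6875 -0.4516  0.0877 -1.0751]
1 place 45 [0.0014 0.6907 1.7389 3.6825 0.0844 1.0749]
1 place 40 [0.0033 0.7103 1.7855 3.355  0.231  1.4036]
1 place 30 [0.0068 0.7697 1.8622 3.2544 0.5394 1.5073]
1 pla
[... 826 characters left out ...]
9285  1.6246]
-1 place 70 [-0.0082  0.6912  1.4454 -0.029   0.6566  1.6424]
-1 place 60 [-0.0044  0.6724  1.5729 -0.076   0.3744  1.6897]
-1 place 50 [-0.0005  0.6779  1.6875 -0.4516  0.0877  2.0665]
-1 place 45 [ 0.0014  0.6907  1.7389  3.6825  0.0844 -2.0667]
-1 place 40 [ 0.0033  0.7103  1.7855  3.355   0.231  -1.7379]
-1 place 30 [ 0.0068  0.7697  1.8622  3.2544  0.5394 -1.6343]
-1 place 20 [ 0.0097  0.8524  1.9126  3.2291  0.8463 -1.605 ]
-1 place 10 [ 0.0115  0.9503  1.9325  3.2192  1.1382 -1.5909]
-1 place 0 [ 0.0122  1.0529  1.92    3.2148  1.4025 -1.5831]<sys>:0: UserWarning: Gimbal lock detected. Setting third angle to zero since it is not possible to uniquely determine all angles.
```

Run:
```python
from h import *
from bench import r
R=toolR(np.radians(20),-.05,-1)
for i,P in enumerate([[.52,.17,.37],[.52,.05,.40]]):
    print(r.solve_ik(P,rpy(R)))
    r.move_ptp(P,rpy(R)); m=r.camera_model("wrist"); im=r.grab_frame("wrist")
    np.save(f"rk{i}.npy",m,allow_pickle=True); cv2.imwrite(f"pics/rk{i}.png",im); print(r.current_time(),r.current_position())
```

```text
[ 0.2765  0.2169  2.2487  3.702   0.6029 -1.9325]
3.3 [0.5202 0.1702 0.3702]
[-0.2016  0.0539  2.3137  2.8195  0.4648 -1.3331]
4.2 [0.5201 0.0505 0.4   ]
```

View pics/rk0.png

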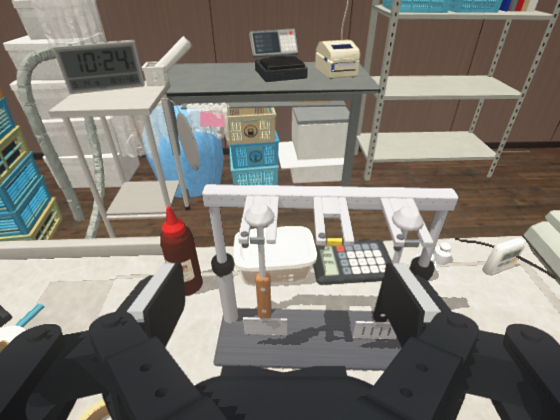

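View pics/rk1.png

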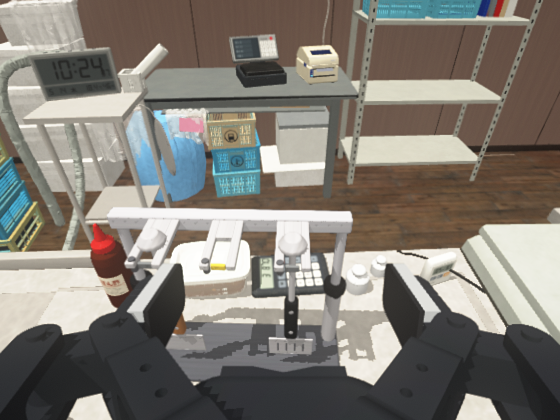

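Both views show the middle fork: about (333,220) in the first and (225,250) in the second. The yellow gate is at (334,242) and (215,267). I'll enlarge them.

Run:
```python
from h import *
for i,(x,y) in enumerate([(295,185),(185,205)]):
    im=cv2.imread(f"pics/rk{i}.png"); crop(im,x,y,x+80,y+75,8,f"pics/rkc{i}.png")
    b,g,rr=[im[...,k].astype(int) for k in range(3)]
    m=((rr>120)&(g>90)&(b<rr*.5)).astype(np.uint8); m[:y]=0;m[y+75:]=0;m[:,:x]=0;m[:,x+80:]=0
    ys,xs=np.nonzero(m); print(xs.min(),xs.max(),ys.min(),ys.max(),xs.mean(),ys.mean())
```

```text
327 343 238 250 335.4295302013423 242.83892617449663
211 224 264 269 217.5 266.5
```

View pics/rkc0.png

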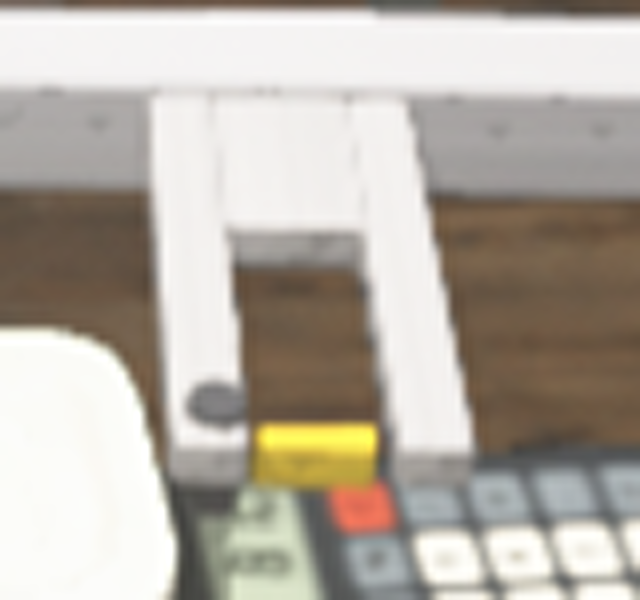

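View pics/rkc1.png

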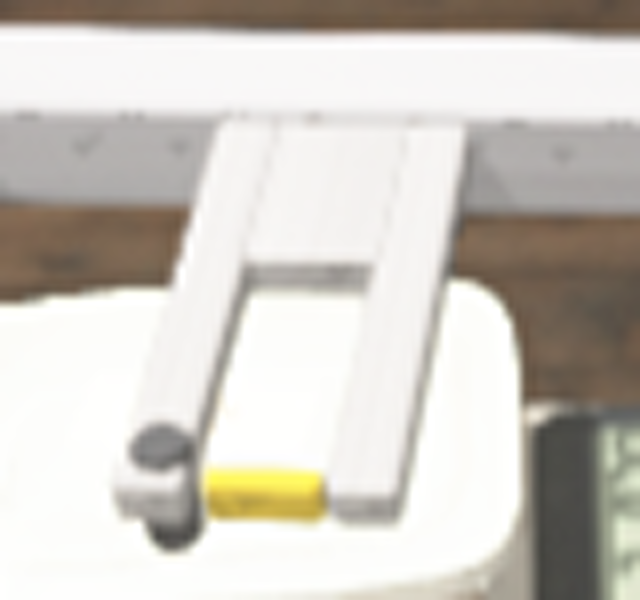

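Run:
```python
from h import *
m0=np.load("rk0.npy",allow_pickle=True).item();m1=np.load("rk1.npy",allow_pickle=True).item()
f=lambda c,o:((c[0]+.5)/8-.5+o[0],(c[1]+.5)/8-.5+o[1])
P={}
for n,a,b in [("Lout",(170,449),(115,488)),("Rin",(394,456),(328,499)),("Rout",(471,451),(399,499)),("Lback",(230,232),(245,263)),("Rback",(361,230),(373,263)),("barL",(152,97),(222,120)),("barR",(404,97),(466,124))]:
    x,e=tri((m0,f(a,(295,185))),(m1,f(b,(185,205)))); P[n]=x; print(n,x,e[0])
d=P["Rback"]-P["Lback"];print("slot w",np.linalg.norm(d),"yaw",np.degrees(np.arctan2(d[0],-d[1])))
```

```text
Lout [0.6609 0.1314 0.2565] 1.5414463278046874e-05
Rin [0.6581 0.1037 0.2564] 0.00022771695421799307
Rout [0.6567 0.0944 0.2577] 0.00047723653239995216
Lback [0.7    0.1185 0.2598] 1.803302985787738e-05
Rback [0.6996 0.1006 0.2596] 0.00013389914720161162
barL [0.7317 0.1254 0.2602] 8.202077601283046e-05
barR [0.7295 0.0889 0.2602] 0.00021691986336388035
slot w 0.017944339166659346 yaw -1.2602430075806714
```

Triangulating gives free_place at about (0.689, 0.1105), prong top z ≈ 0.258 and rack yaw ≈ -4.2°. Next I'll take two close views of the slice.

Run:
```python
from h import *
from bench import r
R=toolR(np.radians(60),-.12,-1); g=np.array([.459,-.268,.085])
for i,P in enumerate([g-.14*R[:,2]+[0,.05,.03],g-.14*R[:,2]+[0,-.04,.03]]):
    r.move_ptp(list(P),rpy(R)); m=r.camera_model("wrist"); im=r.grab_frame("wrist")
    np.save(f"sl{i}.npy",m,allow_pickle=True); cv2.imwrite(f"pics/sl{i}.png",im); print(r.current_time(),r.current_position(),r.current_joint_pos())
```

```text
6.0083 [ 0.3898 -0.2088  0.2362] [-1.0359  0.1672  2.2055  0.8026  0.5854  0.0123]
6.5083 [ 0.3894 -0.2988  0.2359] [-1.1641  0.2513  2.0712  0.7522  0.6858 -0.036 ]
```

View pics/sl0.png

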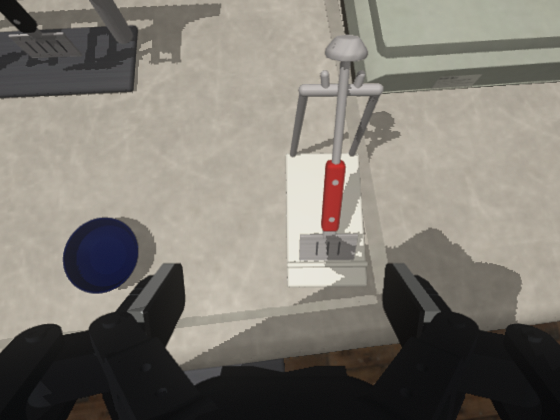

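View pics/sl1.png

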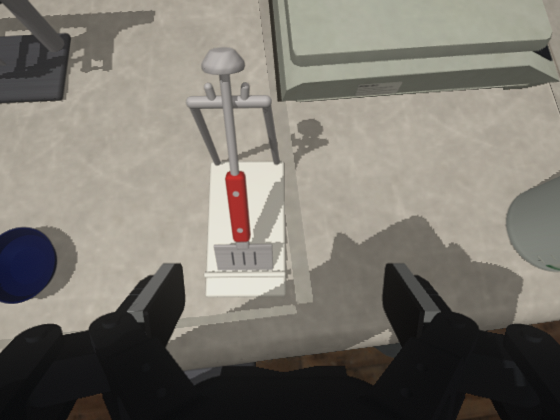

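The slice lies in the saddle at (338,90) in the first view and (230,100) in the second. The red handle is at (333,196) and (238,207). I'll triangulate the handle ends and the neck.

Run:
```python
from h import *
M=[];E=[]
for i in (0,1):
    im=cv2.imread(f"pics/sl{i}.png").astype(int);b,g,rr=im[...,0],im[...,1],im[...,2]
    m=((rr>110)&(g<70)&(b<70)).astype(np.uint8); m[300:]=0
    cs,_=cv2.findContours(m,cv2.RETR_EXTERNAL,cv2.CHAIN_APPROX_NONE);c=max(cs,key=cv2.contourArea)
    bx=cv2.boxPoints(cv2.minAreaRect(c));bx=bx[np.argsort(bx[:,1])]
    top=bx[:2].mean(0);bot=bx[2:].mean(0);print(i,bx.tolist(),top,bot)
    M.append(np.load(f"sl{i}.npy",allow_pickle=True).item());E.append((top,bot))
    crop(cv2.imread(f"pics/sl{i}.png"),[280,180][i],30,[390,290][i],290,3,f"pics/slc{i}.png")
t,e1=tri((M[0],E[0][0]),(M[1],E[1][0]));b,e2=tri((M[0],E[0][1]),(M[1],E[1][1]))
print(t,e1,b,e2);d=t-b;print(np.linalg.norm(d),d/np.linalg.norm(d),"lean",np.degrees(np.arccos(d[2]/np.linalg.norm(d))),"az",np.degrees(np.arctan2(d[1],d[0])))
```

```text
0 [[326.4554443359375, 159.445556640625], [345.0693359375, 161.30694580078125], [319.445556640625, 229.5445556640625], [338.0594482421875, 231.40594482421875]] [335.7624 160.3763] [328.7525 230.4753]
1 [[243.50820922851562, 170.59017944335938], [225.02459716796875, 172.2705078125], [249.85247802734375, 240.3770751953125], [231.36886596679688, 242.05740356445312]] [234.2664 171.4303] [240.6107 241.2172]
[ 0.4858 -0.2673  0.1078] [np.float64(4.331969904627029e-05), np.float64(4.331969904646522e-05)] [ 0.4316 -0.2607  0.048 ] [np.float64(0.00027121605305512243), np.float64(0.0002712160530552064)]
0.0810119435371417 [ 0.6694 -0.0811  0.7385] lean 42.396053645944924 az -6.909148411470191
```

View pics/slc0.png

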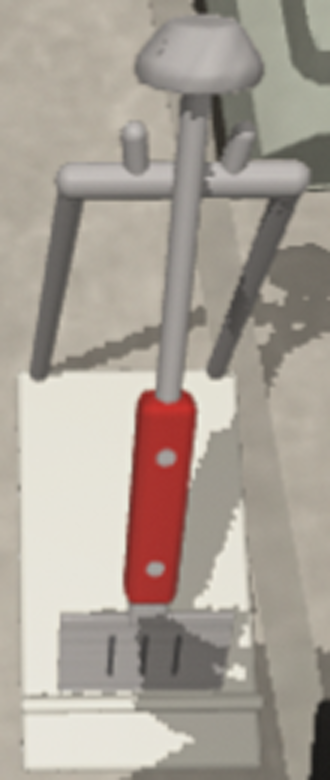

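View pics/slc1.png

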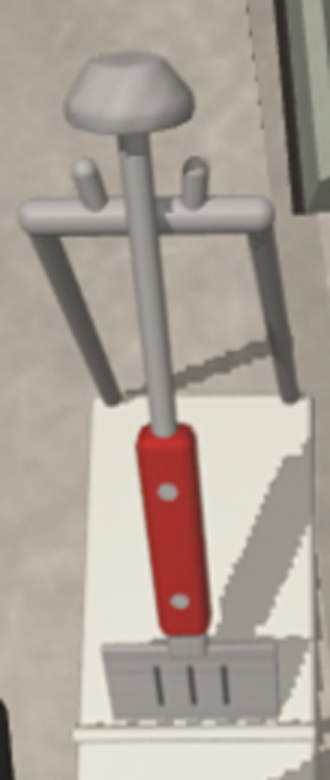

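Handle centre ≈ (0.462, -0.2645, 0.0745), lean ≈ 41.5°, azimuth -6.9°. I'll grasp next.

Run:
```python
from h import *
from bench import r
R=toolR(np.radians(61.5),np.radians(-6.9),-1); g=np.array([.4622,-.2645,.0748]); a=R[:,2]
r.move_gripper(.06)
r.move_ptp(list(g-.08*a),rpy(R)); print(r.current_time(),r.current_joint_pos())
print(r.servo_line(list(g+.019*a),v=.1,force_limit=8), r.current_position()-(g+.019*a), r.current_contact_force())
cv2.imwrite("pics/g0.png",r.grab_frame("wrist"))
r.move_gripper(.01,squeeze=70); print(r.current_grip_width(),r.current_contact_force(),r.current_time(),r.current_joint_pos())
cv2.imwrite("pics/g1.png",r.grab_frame("wrist"))
```

```text
7.3833 [-1.0092  0.4568  2.1597  1.1167  0.4255 -0.3336]
False [ 0.     -0.0006  0.0008] [-0.633  -0.0298  0.4453]
0.01718949216688561 [-2.2497 -0.4023  4.5858] 9.0333 [-0.9165  0.6932  2.1095  1.6385  0.3486 -0.8035]
```

View pics/g0.png

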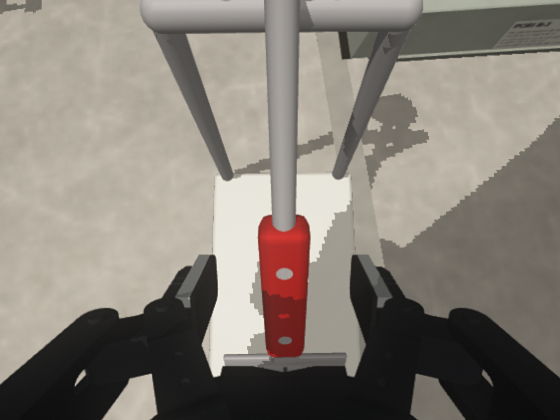

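View pics/g1.png

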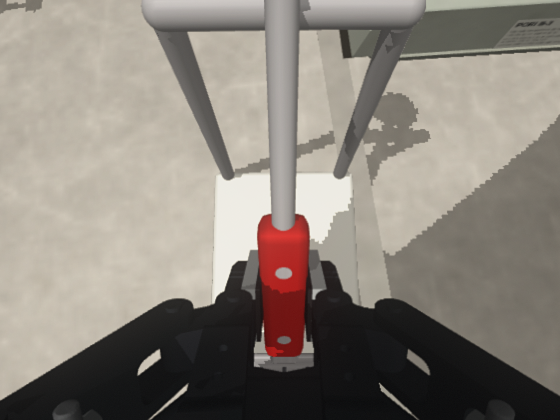

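The handle is gripped and centred between the pads at (284,290), with the neck straight up the image. I'll refine the lean from the neck line in the two earlier views, then lift.

Run:
```python
from h import *
from bench import r
N=[];O=[]
for i,(a,b,ox) in enumerate([((170,390),(192.5,112),280),((163.5,425),(133,142),180)]):
    m=np.load(f"sl{i}.npy",allow_pickle=True).item()
    f=lambda c:((c[0]+.5)/3-.5+ox,(c[1]+.5)/3-.5+30)
    o,d1=ray(m,f(a));_,d2=ray(m,f(b));N.append(np.cross(d1,d2));O.append(o)
u=np.cross(*N);u/=np.linalg.norm(u);u*=np.sign(u[2])
print(u,"lean",np.degrees(np.arccos(u[2])),"az",np.degrees(np.arctan2(u[1],u[0])))
N=[n/np.linalg.norm(n) for n in N]
x=np.linalg.lstsq(np.array(N+[u]),np.array([N[0]@O[0],N[1]@O[1],u@np.array([.4622,-.2645,.0748])]),rcond=None)[0];print("axis pt near grasp",x)
p=r.current_position()
print(r.servo_line(list(p+[0,0,.03]),v=.06,force_limit=20),r.current_contact_force())
r.servo_line(list(p+[0,0,.13]),v=.15);r.dwell(.1)
print(r.current_contact_force(),r.current_ft_torque(),r.current_grip_width(),r.current_time())
for n in ("wrist","scene"): cv2.imwrite(f"pics/l_{n}.png",r.grab_frame(n))
```

```text
[ 0.6703 -0.0652  0.7393] lean 42.33149732597667 az -5.5558010383323255
axis pt near grasp [ 0.4575 -0.2647  0.079 ]
False [-0.0105 -0.3007 -2.6289]
[-0.0875  0.5227 -2.1986] [-0.0012  0.4151  0.0509] 0.01691001660591393 10.6583
```

View pics/l_wrist.png

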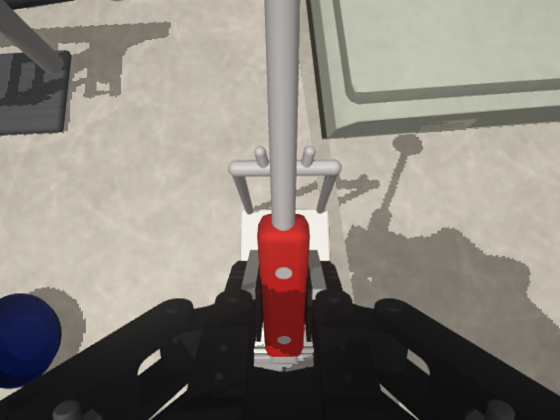

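View pics/l_scene.png

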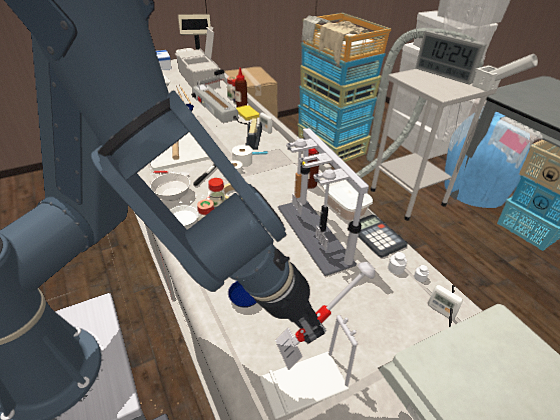

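Lifted cleanly, hanging in the gripper at (310,325) in the scene view with rest and dish undisturbed. Both estimates put the lean at 42.3°. Next I'll turn the slice upright and move it in front of the rack.

```bash
cat >> h.py <<'E'
YAW=np.radians(-4.2); FP=np.array([.6893,.1105]); ZT=.258; K=.005
EX=np.array([np.cos(YAW),np.sin(YAW),0]); EY=np.array([-np.sin(YAW),np.cos(YAW),0])
RT=toolR(np.radians(61.5-42.3),YAW,-1)
def tcp(x,y,h,k=K):  # neck axis at rack (x,y), knob underside h above ZT -> TCP
    return np.array([FP[0],FP[1],ZT+h-.130])+EX*(x+k)+EY*y+.019*RT[:,2]
E
python3 - <<'E'
from h import *
from bench import r
for P in (tcp(-.15,-.0025,.09),tcp(-.085,-.0025,.012),tcp(0,-.0025,.012)): print(P,r.solve_ik(list(P),rpy(RT)))
r.move_ptp(list(tcp(-.15,-.0025,.09)),rpy(RT)); print(r.current_time(),r.current_joint_pos())
r.servo_line(list(tcp(-.085,-.0025,.012)),v=.12); print(r.current_time(),r.current_position()-tcp(-.085,-.0025,.012))
print(r.current_contact_force())
np.save("p.npy",r.camera_model("wrist"),allow_pickle=True)
for n in ("wrist","scene","top"): cv2.imwrite(f"pics/p_{n}.png",r.grab_frame(n))
a=cv2.imread("pics/p_scene.png");b=cv2.imread("pics/p_top.png")
crop(a,240,110,400,290,3,"pics/p_sc.png");crop(b,190,130,310,220,6,"pics/p_tc.png")
E
```

```text
[0.5624 0.1173 0.2118] [ 0.0929  0.7543  2.3721  3.3087  1.2207 -1.5735]
[0.6272 0.1126 0.1338] [ 0.0628  0.9388  2.2153  3.2771  1.2481 -1.569 ]
[0.712  0.1063 0.1338] [ 0.0365  0.9025  2.016   3.2637  1.0141 -1.5993]
12.9083 [ 0.0922  0.7541  2.3713  3.3085  1.2202 -1.5733]
13.9083 [-0.0005  0.      0.0003]
[ 0.5169 -0.0088 -1.7162]
```

View pics/p_wrist.png

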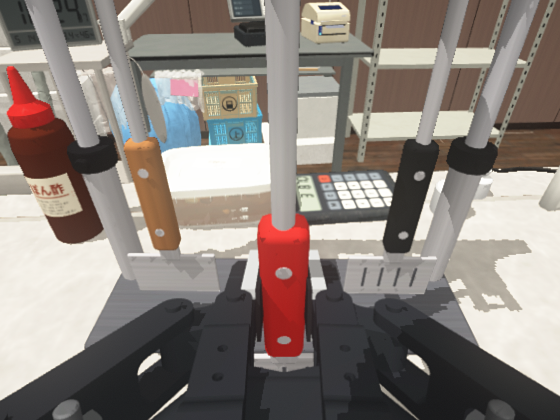

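View pics/p_sc.png

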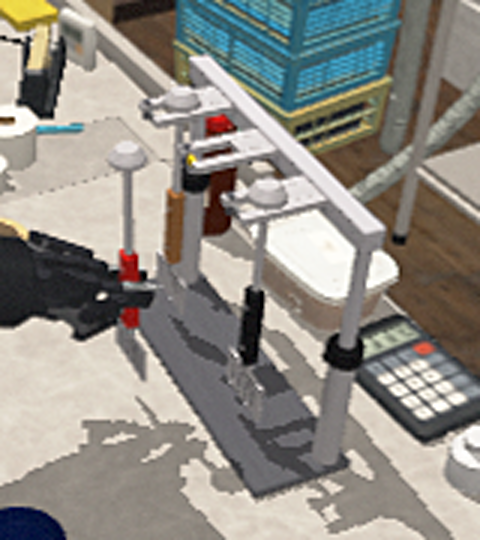

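View pics/p_tc.png

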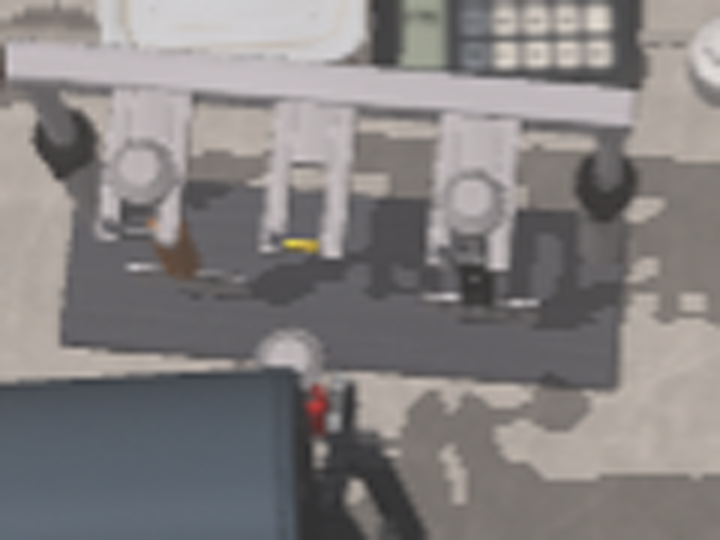

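The slice stands upright in front of the mouth. In the top view its knob is at (238,189) px, and the neighbours' knobs are at (213.7,158.3) and (268.8,163.8). I'll check its position against the place between them.

Run:
```python
from h import *
from bench import r
mt=r.camera_model("top");ms=r.camera_model("scene")
f=lambda c:((c[0]+.5)/6-.5+190,(c[1]+.5)/6-.5+130)
s=lambda c:((c[0]+.5)/3-.5+240,(c[1]+.5)/3-.5+110)
# fit knob circles by bright-ish hough
k=onz(mt,f((288,356)),.258+.012+.01);A=onz(mt,f((142,170)),.268);B=onz(mt,f((473,203)),.268)
print("knob",k,"A",A,"B",B,"mid",(A+B)/2,"AB",np.linalg.norm(A-B),"yaw",np.degrees(np.arctan2((A-B)[0],-(B-A)[1]))*-1)
mid=(A+B)/2
d=(k-mid)[:3];print("rack rel knob-mid x,y",d@EX,d@EY, "cmd -85,-2.5; mid-FP",(mid[:2]-FP)@EX[:2],(mid[:2]-FP)@EY[:2])
# scene: knob centre and others
print(tri((mt,f((288,356))),(ms,s((127,157)))),tri((mt,f((142,170))),(ms,s((181,100)))),tri((mt,f((473,203))),(ms,s((268,193)))))
# neck axis in wrist vs hand
m=np.load("p.npy",allow_pickle=True).item()
for v in (400,):pass
im=cv2.imread("pics/p_wrist.png").astype(int)
for v in (20,110,200): print(v,[int(x) for x in im[v,255:312:2].mean(1)])
print(proj(m,np.append(FP,0)+EX*-.085+EY*-.0025+np.array([0,0,.128+.012+.06])), proj(m,np.append(FP,0)+EX*-.085+EY*-.0025+np.array([0,0,.128+.012+.12])))
```

```text
knob [0.6026 0.1156 0.28  ] A [0.6944 0.1869 0.268 ] B [0.679 0.032 0.268] mid [0.6867 0.1095 0.268 ] AB 0.1557145725921263 yaw -5.6523340239944515
rack rel knob-mid x,y -0.08431498290284618 -2.9157027445330922e-05 cmd -85,-2.5; mid-FP -0.0025016185282640694 -0.0012320101040270356
(array([0.6045, 0.1165, 0.2705]), [np.float64(0.00035578605579321296), np.float64(0.0003557860557931482)]) (array([0.6958, 0.1877, 0.2628]), [np.float64(0.00011571013697786177), np.float64(0.00011571013697799636)]) (array([0.6811, 0.0316, 0.2643]), [np.float64(0.0010562429429727517), np.float64(0.0010562429429727478)])
20 [76, 76, 76, 78, 68, 162, 166, 166, 165, 163, 165, 165, 144, 144, 146, 146, 148, 150, 150, 148, 144, 139, 120, 134, 176, 201, 234, 239, 91]
110 [144, 160, 178, 107, 101, 101, 119, 173, 172, 171, 170, 172, 170, 168, 163, 159, 157, 156, 156, 151, 145, 153, 194, 195, 195, 193, 192, 193, 193]
200 [154, 154, 154, 153, 154, 152, 149, 147, 174, 177, 175, 175, 175, 173, 168, 162, 159, 159, 156, 150, 130, 96, 155, 227, 228, 227, 227, 227, 227]
[[285.9468 168.5428]] [[287.6781 -99.0977]]
```

Run:
```python
from h import *
from bench import r
mt=r.camera_model("top")
f=lambda c:((c[0]+.5)/6-.5+190,(c[1]+.5)/6-.5+130)
k=onz(mt,f((288,356)),.278)
for c in ((304,250),(308,165)):
    d=k-onz(mt,f(c),.258); print(c,d@EX*1e3,d@EY*1e3)
b=cv2.imread("pics/p_top.png")
print(b[171].mean(1)[230:250].astype(int)); print(b[160].mean(1)[230:252].astype(int)); print(b[165].mean(1)[230:252].astype(int)); 
print(b[187].mean(1)[228:248].astype(int)); print(b[189].mean(1)[228:248].astype(int))
```

```text
(304, 250) -55.83539036024256 0.6348598796335847
(308, 165) -97.1929447245798 -1.3814559109136921
[100 100 100 146 181 148 118  95  96  96 107 126 117 138 184 186 162 102
 100 101]
[107 141 168 169 177 184 184 166 149 171 167 165 166 165 173 185 184 163
 143 165 166 166]
[103 103 102 113 152 183 187 163  98 100 100 100 101 113 153 183 187 162
  98 102 101  93]
[ 99  99  98  98  99 127 151 162 184 182 180 182 164 131 129 116  98  98
  98  98]
[ 90  90  91  93 113 140 163 183 186 184 183 185 181 156 128 120 102  97
  97  97]
```

All the checks agree: the neck stands about 0.5–1 mm to the -y side of the slot centre, and the knob is about 7 mm above its hung height. I'll shift a little to -y, raise by 4 mm and push in under a force guard.

Run:
```python
from h import *
from bench import r
Y=-.0043;H=.016
f0=np.array(r.current_contact_force())
r.servo_line(list(tcp(-.075,Y,H)),v=.08)
print(r.servo_line(list(tcp(-.040,Y,H)),v=.08,force_limit=6),np.array(r.current_contact_force())-f0)
for x in (-.032,-.024,-.016,-.010,-.004,.001):
    s=r.servo_line(list(tcp(x,Y,H)),v=.04,force_limit=9)
    print(x,s,(np.array(r.current_contact_force())-f0),r.current_position()-tcp(x,Y,H))
    if s: break
print(r.current_time())
np.save("i.npy",r.camera_model("wrist"),allow_pickle=True)
for n in ("wrist","scene","top"): cv2.imwrite(f"pics/i_{n}.png",r.grab_frame(n))
a=cv2.imread("pics/i_scene.png");b=cv2.imread("pics/i_top.png")
crop(a,250,120,350,260,4,"pics/i_sc.png");crop(b,190,130,310,220,6,"pics/i_tc.png")
```

```text
False [0.9322 0.4599 0.9461]
-0.032 False [-1.0857  0.4527  0.0947] [-0.0001  0.0001 -0.0002]
-0.024 False [-1.9032 -0.2661  1.0984] [ 0.0001 -0.0003  0.0001]
-0.016 False [-0.5125 -1.7256  0.4835] [ 0.0005 -0.0006  0.0002]
-0.01 False [-0.6219  0.4278  0.8801] [0.0008 0.0003 0.0004]
-0.004 False [0.6795 0.5806 0.674 ] [0.0004 0.0001 0.0002]
0.001 False [ 1.1163 -0.6896 -0.3338] [ 0.0003 -0.      0.0002]
16.8583
```

View pics/i_sc.png

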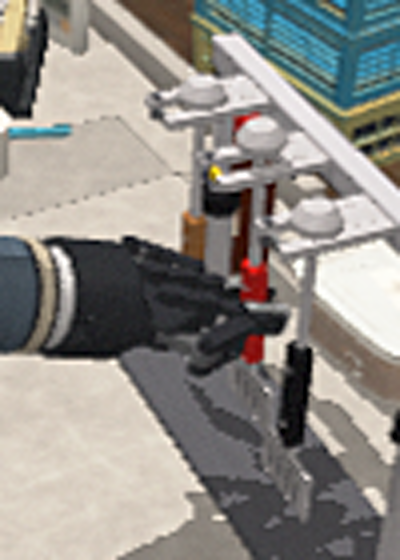

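View pics/i_tc.png

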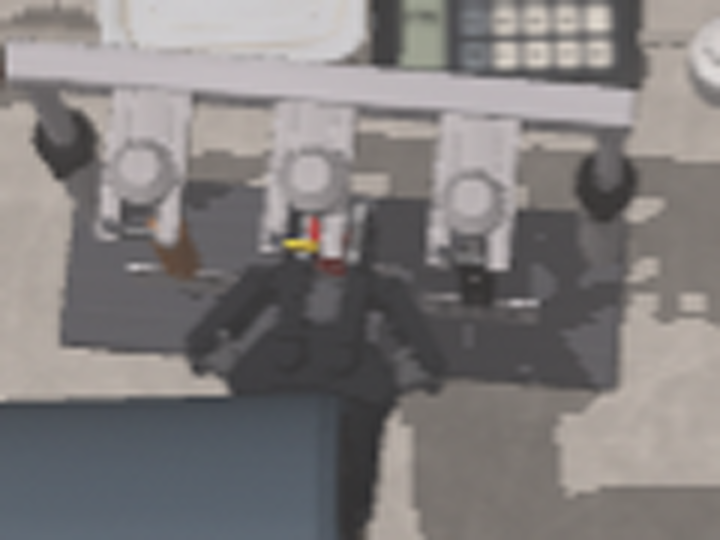

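View pics/i_wrist.png

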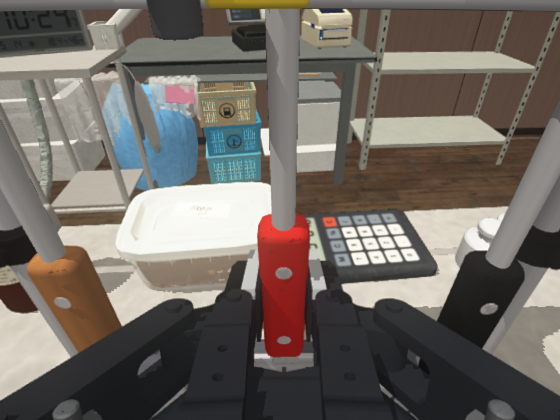

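Run:
```python
from h import *
m=np.load("i.npy",allow_pickle=True).item()
for nm,x,y in [("gate hinge",-.026,.009),("gate tip",-.026,-.007),("mouth L in",-.032,.009),("mouth R in",-.032,-.009),("neck",.001,-.0025)]:
    for z in (-.004,-.008,-.012): print(nm,z,proj(m,np.append(FP,ZT+z)+EX*x+EY*y))
crop(cv2.imread("pics/i_wrist.png"),180,0,340,60,5,"pics/i_w2.png")
a=cv2.imread("pics/i_top.png");b=cv2.imread("pics/p_top.png")
cv2.imwrite("pics/i_t2.png",np.hstack([cv2.resize(v[145:180,228:256],None,fx=12,fy=12,interpolation=0) for v in (b,a)]))
a=cv2.imread("pics/i_scene.png");b=cv2.imread("pics/p_scene.png")
cv2.imwrite("pics/i_s2.png",np.hstack([cv2.resize(v[140:190,290:340],None,fx=8,fy=8,interpolation=0) for v in (b,a)]))
```

```text
gate hinge -0.004 [[196.5128 -38.5669]]
gate hinge -0.008 [[200.2376  -6.5396]]
gate hinge -0.012 [[203.6852  22.9041]]
gate tip -0.004 [[307.4426 -38.7587]]
gate tip -0.008 [[306.3657  -6.6635]]
gate tip -0.012 [[305.3699  22.8336]]
mouth L in -0.004 [[186.8064 -38.5961]]
mouth L in -0.008 [[191.391   -3.1714]]
mouth L in -0.012 [[195.599   29.1026]]
mouth R in -0.004 [[325.5183 -38.7794]]
mouth R in -0.008 [[323.4592  -3.2748]]
mouth R in -0.012 [[321.5708  29.0604]]
neck -0.004 [[278.5414 -38.5351]]
neck -0.008 [[278.6648 -16.1458]]
neck -0.012 [[278.7819   4.9686]]
```

View pics/i_w2.png

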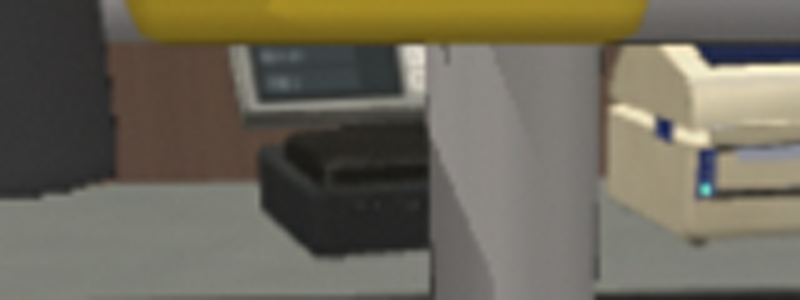

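View pics/i_t2.png

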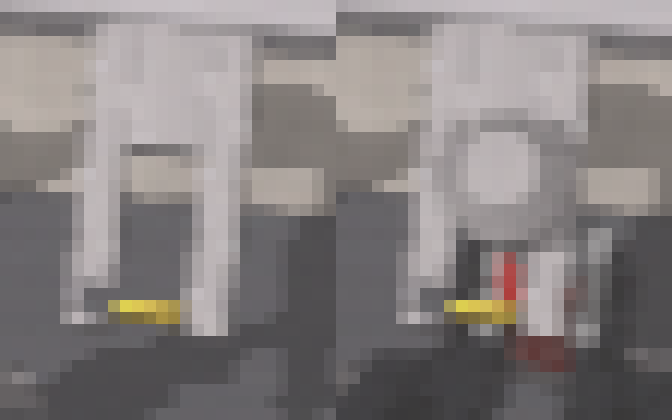

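View pics/i_s2.png

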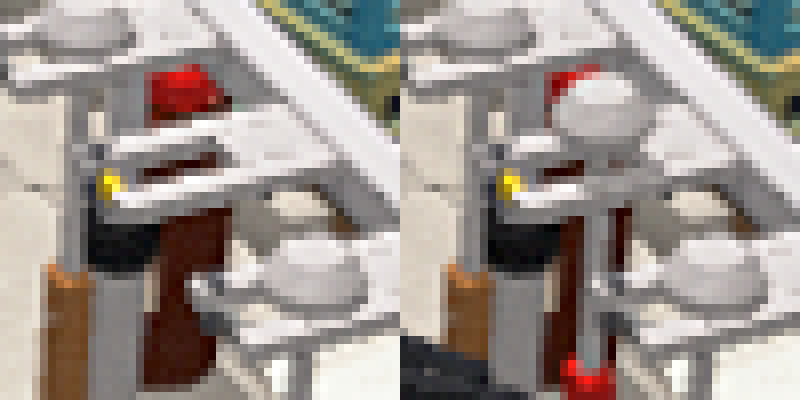

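The wrist view shows the yellow gate shut straight across in front of the neck (gate u 205–309, neck u 266–299). In the top and scene views it looks exactly as it did before the push. I'll centre the neck and lower gently until contact.

Run:
```python
from h import *
from bench import r
Y=-.0015
r.servo_line(list(tcp(.001,Y,.016)),v=.03,force_limit=6)
r.servo_line(list(tcp(.001,Y,.0095)),v=.03,force_limit=6); r.dwell(.2)
F=[]
for _ in range(6): F.append(r.current_contact_force()); r.dwell(.03)
F=np.mean(F,0);print("base",F)
h=.0095
while h>-.004:
    h-=.0006
    r.servo_line(list(tcp(.001,Y,h)),v=.02)
    G=[]
    for _ in range(5): G.append(r.current_contact_force()); r.dwell(.02)
    d=np.mean(G,0)-F; print(round(h*1e3,1),d,r.current_position()[2]-tcp(0,0,h)[2])
    if d[2]>1.6 or np.linalg.norm(d)>5: break
print(r.current_time())
for n in ("wrist","scene","top"): cv2.imwrite(f"pics/d_{n}.png",r.grab_frame(n))
a=cv2.imread("pics/i_scene.png");b=cv2.imread("pics/d_scene.png")
cv2.imwrite("pics/d_s2.png",np.hstack([cv2.resize(v[130:200,280:345],None,fx=6,fy=6,interpolation=0) for v in (a,b)]))
```

```text
base [-0.0014 -0.2223 -2.1472]
8.9 [-0.2373 -0.1321  0.5266] -1.0953521699691438e-05
8.3 [-0.0277  0.1542  0.4896] 6.084576274489883e-07
7.7 [0.0809 0.412  0.2804] -2.5990650026563866e-05
7.1 [0.1495 0.04   0.048 ] 3.732969214298443e-08
6.5 [0.1264 0.2229 0.3986] -3.624211147598699e-05
5.9 [-0.1447  0.5287 -0.2865] -1.6260558254432844e-05
5.3 [0.6651 0.5733 0.8819] -2.5542785890120268e-05
4.7 [0.1409 0.213  0.3606] -4.465271403353288e-06
4.1 [-0.6966  0.2353  2.1383] 0.0005171076363547356
21.025
```

View pics/d_s2.png

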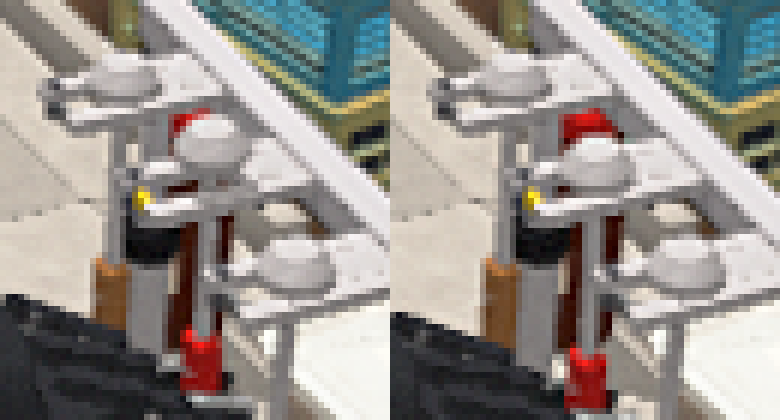

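Contact registered at about 2 N, and the knob sits flat on the prongs at (600,165) in the right-hand half, level with its neighbours. I'll release and back off.

Run:
```python
from h import *
from bench import r
r.move_gripper(.021);r.dwell(.15)
r.move_gripper(.045);r.dwell(.3); print(r.current_grip_width(),r.current_contact_force(),r.current_time())
p=np.array(r.current_position())
print(r.servo_line(list(p-.06*EX),v=.06,force_limit=4),r.current_contact_force())
print(r.servo_line(list(p-.17*EX+[0,0,.02]),v=.15))
r.dwell(.3);print(r.current_time())
np.save("e.npy",r.camera_model("wrist"),allow_pickle=True)
for n in ("wrist","scene","top"): cv2.imwrite(f"pics/e_{n}.png",r.grab_frame(n))
crop(cv2.imread("pics/e_scene.png"),240,110,400,290,3,"pics/e_sc.png")
a=cv2.imread("pics/p_top.png");b=cv2.imread("pics/e_top.png")
cv2.imwrite("pics/e_tc.png",np.hstack([cv2.resize(v[130:220,195:305],None,fx=3.5,fy=3.5,interpolation=2) for v in (a,b)]))
```

```text
0.044983228643104785 [-0.9421  0.2958  0.7942] 22.2
False [ 0.1801  0.8859 -0.7678]
False
24.5417
```

View pics/e_wrist.png

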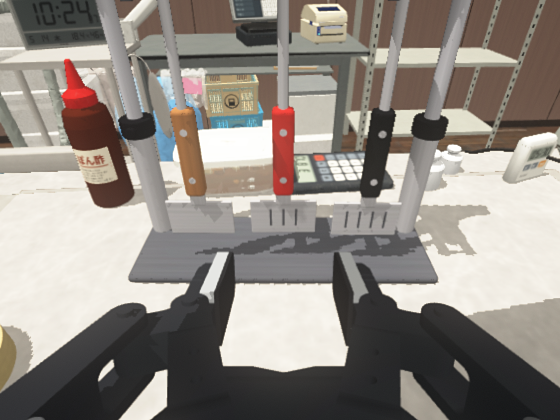

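View pics/e_sc.png

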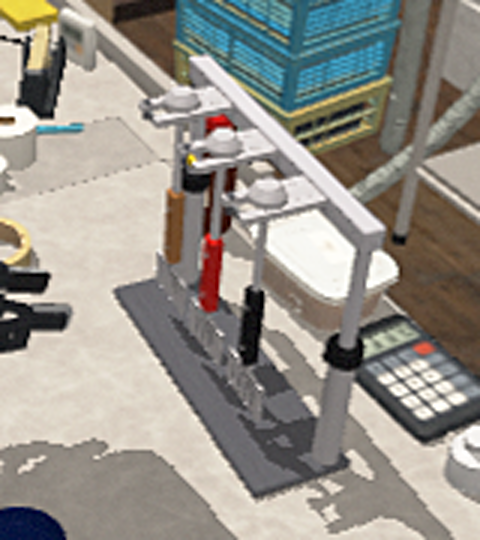

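View pics/e_tc.png

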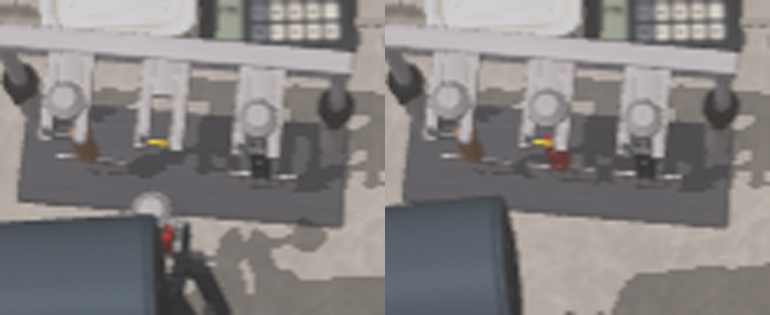

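It hangs straight in the middle place with the gate shut and the neighbours where they were. One last still-scene check, then I'll hand in.

Run:
```python
from h import *
from bench import r
r.dwell(1.0)
a=cv2.imread("pics/e_top.png").astype(int);b=r.grab_frame("top").astype(int);t0=cv2.imread("pics/top0.png").astype(int)
print("moving px in rack:",(abs(a-b).max(2)>25)[130:210,190:310].sum())
d=abs(b-t0).max(2)>40
for n,(x,y,w) in {"dish":(283,258,15),"jar1":(193,255,9),"jar2":(170,234,9),"A":(213,158,6),"B":(269,164,6)}.items(): print(n,d[y-w:y+w,x-w:x+w].mean())
cv2.imwrite("pics/f_top.png",b)
s=r.grab_frame("scene");s0=cv2.imread("pics/scene0.png");cv2.imwrite("pics/f_scene.png",s)
ds=abs(s.astype(int)-s0).max(2)>40
for n,(x,y,w) in {"dish":(245,293,17),"jar1":(206,215,12),"jar2":(217,190,12)}.items(): print("scene",n,ds[y-w:y+w,x-w:x+w].mean())
print(r.current_time(),r.current_contact_force())
```

```text
moving px in rack: 7
dish 0.07555555555555556
jar1 0.7592592592592593
jar2 0.8641975308641975
A 0.0
B 0.0
scene dish 0.19896193771626297
scene jar1 0.7829861111111112
scene jar2 0.3871527777777778
25.7917 [-0.1181 -0.4039  0.1556][ WARN:0@7.468] global loadsave.cpp:1063 imwrite_ Unsupported depth image for selected encoder is fallbacked to CV_8U.
```

```bash
sleep 5; python3 -c "
import cv2,numpy as np
a=cv2.imread('pics/f_scene.png');b=cv2.imread('pics/scene0.png')
cv2.imwrite('pics/f_s2.png',np.hstack([cv2.resize(v[150:320,150:340],None,fx=2,fy=2) for v in (b,a)]))"
```

```text
(no output)
```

View pics/f_s2.png

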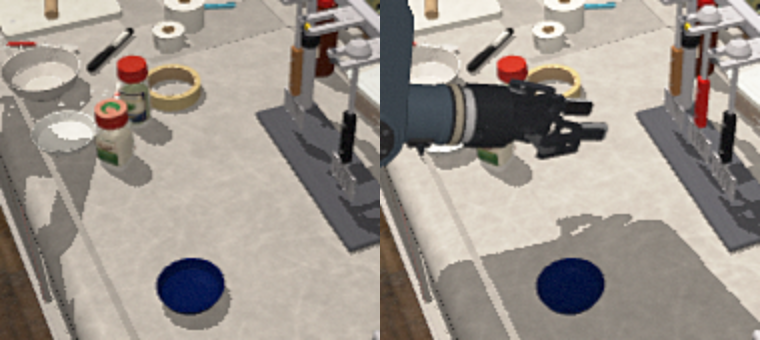

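The differences at the jars and dish come from the arm covering them and from its shadow. Both jars and the dish stand where they were: caps at (132,70)→(512,70), dish at (190,285)→(570,285). I'm handing in.

```bash
python3 -c "
from bench import r
print(r.close_job())"
```

```text
the job is handed in; nothing more can be done
None
```

The red-handled slice now hangs in the middle place of the hook rack, knob on top and blade down, with the yellow gate shut behind its neck. I handed the job in at about 26 s.

I gripped it across the handle, lifted it straight up out of the rest and turned it upright. I pushed the neck through the gate (side force about 2 N at most) and lowered it until the knob touched the prongs at about 2 N. Then I let go and backed away without contact.

**Last checks:**
- **Gate:** just after the push the wrist view showed it straight across in front of the neck. It looks the same in the top view after release.
- **Slice:** the knob sits level with the neighbours' knobs. The last two top views, over a second apart, differed by only 7 pixels in the rack area.
- **Neighbour tools:** their knobs look unchanged from the first top picture.
- **Robot:** about 0.4 N on the tool, which is sensor noise.

**Less certain:**
- **Jars and dish:** the automatic before/after comparison flagged the jars and, more weakly, the dish. The arm covers the jars and its shadow lies over the dish. By eye the dish and the red caps are where they were, but the pepper and salt jar bodies were partly hidden.
- **Bar give:** I did not measure it directly. I judge it from the 2 N contact force, below the 3–5 N at which it starts to give.

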